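# Draw the specimen lamp out two button holes

### The job

Draw the specimen lamp out along its telescoping arm to the last hole, so that it stands above the specimen stage: press the spring button flush, slide the sleeve until the button pops up in the middle hole, then do the same again to the last hole. Feel for each pop and stop there - never force the sleeve against the button - then let go and leave the things standing around undisturbed.

Things in the scene. Friction and masses are not known exactly. Their poses are not given: they have to be found in the camera images.
- stand: Lamp stand, fixed to the bench, placed and turned differently each time. Dark steel base plate 420 x 110 x 15 mm. A level square steel inner tube, 20 mm, runs along its x axis 85 mm above the bench and ends at x = +35 mm. Origin on the bench straight below the button. x points the way the lamp draws out, the button sticks out level towards +y, z is up.
- button_axis (a point): Point on the axis of both tubes level with the button, 85 mm above the bench, axes as the stand. Fixed to the stand: it stays when the sleeve slides. The sleeve is 28 mm thick here (faces at +-14 mm in y and z); below it 56 mm are free down to the base plate.
- button_tip (a point): Top of the domed brass spring button, 13 mm thick, on the +y side; it looks out through a 15 mm square hole in the sleeve's side. At rest it stands 5.5 mm proud of the sleeve (19.5 mm from the tube axis). It rides on the stand's inner tube, so only the sleeve travels; it moves in y as it is pressed.
- button_pin (a joint): How far the button is pressed in, m: 0 = fully out in a hole, blocking the sleeve; 0.0055 = flush; about 0.008 = held under the sleeve wall. Spring: 1.8 N to start, 3.7 N at flush. Held flush (pinch the sleeve across the button, other pad on the opposite face) the sleeve draws off it with 8 to 16 N; at the next hole it pops out by itself. The sleeve must not bear on it with over 20 N.
- lamp_sleeve (a joint): How far the sleeve with the lamp is drawn out, m, along the stand's +x; 0 = in its first hole; friction about 2.5 N, end stop 0.112. The middle hole comes 36 to 54 mm and the last hole 74 to 92 mm after the first: they sit in an adjustable steel strip, so their place differs each time and must be felt. 1 mm play either side in each hole.
- sleeve_first_hole (a point): Centre of the first hole, on the outer +y face of the sleeve; moves with the sleeve. The sleeve is a 28 x 28 mm aluminium square tube that reaches 125 mm to -x and 62 mm to +x of this hole; the other holes follow to -x.
- lamp_centre (a point): Centre of the lamp on the end of the sleeve, 100 mm to +x of the first hole, on the tube axis: white round housing, 48 mm across, 30 mm up and 35 mm down from here.
- stage_centre (a point): Centre of the top of the bright aluminium disc, the specimen stage, 76 mm across, on the base plate, 183 mm to +x of the button; top 19 mm above the bench. Fixed.
- post_top (a point): Top of the white post that carries the inner tube, 36 x 50 mm, 112 mm tall, 155 mm to -x of the button. Fixed.
- dish: Clear shallow specimen dish, 60 mm across, 14 mm tall, loose on the stage; origin under its centre. Leave it there.
- oil_bottle: Small amber bottle, 32 mm wide, 62 mm tall, loose beside the stand; origin under its centre.
- jar: Glass jar with a white lid, 52 mm wide, 50 mm tall, loose beside the stand; origin under its centre.
- slide_box: Blue slide box, 85 x 100 x 32 mm, loose on the robot's side of the stand; origin under its centre.
- objective: Steel objective lens standing on end, 32 mm wide, 45 mm tall, loose; origin under its centre.
- marker: Marker pen lying on the bench, 130 mm long, 14 mm thick, loose; origin on the bench under it.
- lens_wipes: Cardboard box of lens wipes, 60 x 110 x 45 mm, loose, beyond the stand; origin under its centre.

How it is judged:
By the outcome, as a careful person would: the job done as asked, in the order asked, and still so for the second after the job is handed in, with the robot touching nothing.
It also fails if it takes over 48 s, if anything falls off the work surface, if the arm or the gripper's body presses on something with over 40 N, if the wrist force passes 120 N, or if a joint passes its speed limit or range.

### The arm

A 6-joint arm with a two-finger parallel gripper is mounted at the origin on the work surface. World frame = base frame: x ahead of the robot, y to its left, z up, the work surface at z = 0. Lengths are in mm, angles in rad, forces in N, time in s.
With the tool pointing down it reaches from about 275 to 825 mm from the base axis. Payload 5.2 kg.
Tool frame: the origin (TCP) lies at the very end of the fingers, on their centre line; the grasp point (between the pads) lies 19 mm behind it; z points along the fingers, y is the direction in which the jaws open and shut (so a half turn about z gives the same grasp; the last joint's range is limited). The gripper opens to 93 mm and grips with 3 to 60 N. Pads are 15 mm wide; open, the fingers measure 128 mm over their backs; the gripper's body (75 mm by 188 mm) begins 65 mm behind the grasp point.
Start: joints at [0.979, 0.259, 1.535, -0, 1.348, -0.203], TCP at [208.472, 508.964, 218.653] pointing down, gripper open.
Joint ranges: [-3.14, 3.14], [-0.91, 2.08], [0.19, 2.58], [-1.22, 4.36], [0.22, 2.71], [-3.12, 3.12]. Speed limits (rad/s): [2.57, 2.57, 3.14, 3.14, 3.14, 3.14].

### API

Orientations are given as [roll, pitch, yaw] about the fixed x, y, z axes, in that order (R = Rz(yaw) Ry(pitch) Rx(roll)).
In Python, from bench import robot gives the robot as it stands. The module is installed in compiled form; this text tells all that it offers. Calls block until the motion is done:
- robot.move_ptp(position, orientation): joint-space move of the TCP to a pose.
- robot.move_linear(position, ori=None, speed=150, f_stop=None): straight line of the TCP; ori=None keeps the orientation; speed is the mean speed in mm/s. With f_stop (N) it stops when the force on the tool has changed by that much, and returns True; else False.
- robot.move_j(angles): joint-space move.
- robot.move_gripper(opening): opening from 0.0 (shut) to 1.0 (fully open); the grip force is fixed at half the most; returns when the fingers have stopped.
- robot.sleep(seconds).
- robot.inverse_kinematics(position, orientation): joint angles nearest the present ones, or None.
- robot.get_image(name): name is "side" or "top" or "wrist"; returns a dict with "img" (420x560x3 uint8, blue, green, red), "fovy" (degrees; the focal length in pixels is half the picture's height over the tangent of half this angle, whatever the lens; pixels are square), "cx", "cy" (the principal point, pixels), "eye" and "orientation" of the camera in the world. Camera axes: x right, y down, z forward; pixel columns grow to the right and rows downward; lengths in mm; the calibration is good to about 2 mm. A picture is of the moment at which its call begins. There is no depth.
A pose or a line that the arm cannot do raises robot.MotionError and nothing moves.
- robot.hand_in(): hands the job in, once; it reports no verdict.
Readings, each from a call of its own:
- robot.current_t(): time.
- robot.current_qpos(): joint angles.
- robot.current_joint_vel(): joint speeds.
- robot.current_joint_efforts(): joint torques, N m.
- robot.current_tcp_pos(): TCP position.
- robot.current_eef_rot(): TCP orientation.
- robot.current_contact_force(): force on the tool from outside, world axes, zero at the start.
- robot.current_ft_torque(): the same for the moment, N m.
- robot.current_gripper_width(): opening from 0.0 (shut) to 1.0 (fully open).
Only numpy, scipy, OpenCV 4.12 (cv2) and the standard library are available. Lean on these libraries where they do the work, as an engineer would, in place of code of your own. Each camera call takes 0.05 s, during which the arm holds its last target. There are 200 camera calls.

## Working session

There is one attempt and no reset: what is moved stays moved. The work goes in short steps, each a Python script; the robot and the scene stay as the last script left them, time stands still between calls to the robot, and variables do not carry over. Pictures are saved under pics/ and viewed, about 8 in all and at most 12, crops included, and the job is handed in when it is done.

```bash
mkdir -p pics; python3 - <<'E'
from bench import robot
import cv2,pickle
for n in ("top","side"):
    d=robot.get_image(n); cv2.imwrite(f"pics/{n}0.png",d["img"]); pickle.dump(d,open(f"{n}0.pkl","wb"))
    print(n,d["fovy"],d["cx"],d["cy"],d["eye"],d["orientation"])
print(robot.current_t(),robot.current_eef_rot(),robot.current_gripper_width())
E
```

```text
top 52.01450567706575 279.4005971724555 211.94923146366105 [489.52783473 101.68942641 778.6033062 ] [-3.03877267  0.00794595 -1.59096988]
side 51.16461342703351 277.1935155873893 202.4740187799607 [404.42517644 673.11524214 581.77697205] [-2.26035898 -0.02180932 -2.86072169]
0.1 [-3.14004856e+00 -3.25939751e-04  2.75273322e+00] 0.9980993734715121
```

View pics/top0.png

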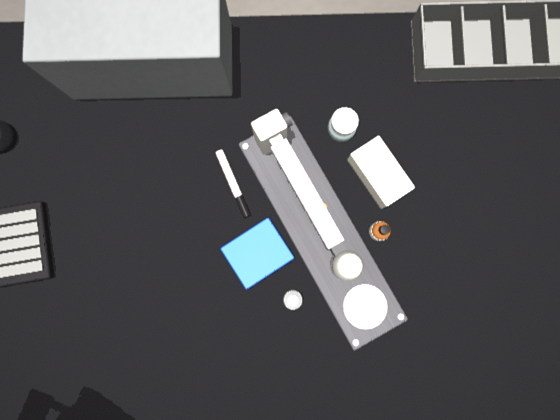

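View pics/side0.png

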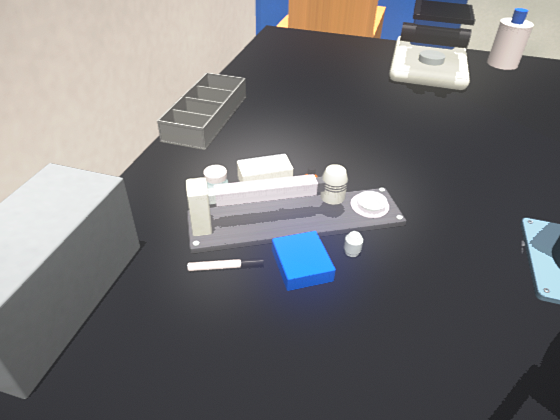

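```bash
cat > h.py <<'E'
import numpy as np, cv2, pickle
from scipy.spatial.transform import Rotation as R
def cam(d):
    f=d["img"].shape[0]/2/np.tan(np.radians(d["fovy"])/2)
    return f,R.from_euler("xyz",d["orientation"]).as_matrix(),np.array(d["eye"])
def unproj(d,u,v,z):
    f,M,e=cam(d); r=M@np.array([(u-d["cx"])/f,(v-d["cy"])/f,1]); return e+r*(z-e[2])/r[2]
def proj(d,p):
    f,M,e=cam(d); q=M.T@(np.array(p)-e); return np.array([d["cx"]+f*q[0]/q[2],d["cy"]+f*q[1]/q[2]])
E
python3 - <<'E'
from h import *
d=pickle.load(open("top0.pkl","rb"))
P=lambda n,u,v,z:print(n,unproj(d,u,v,z).round(1))
for n,u,v,z in [("post",269,125,112),("button",325,206,85),("stage",365,306,19),("sl_end_l",329,248,99),("sl_end_r",343,240,99),("screwTL",245,146,15),("screwBL",356,342,15),("screwBR",401,317,15),("lamp",348,264,115),
 ("wipes",381,172,45),("oil",381,231,50),("jar",344,122,50),("box",257,253,32),("obj",293,300,45)]: P(n,u,v,z)
im=d["img"]; cv2.imwrite("pics/c1.png",cv2.resize(im[100:350,220:440],None,fx=2.7,fy=2.4*2.7/2.7,interpolation=cv2.INTER_CUBIC))
E
```

```text
post [697.7 119.3 112. ]
button [569.3  31.7  85. ]
stage [401.1 -38.8  19. ]
sl_end_l [501.1  28.9  99. ]
sl_end_r [513.2   6.4  99. ]
screwTL [689.9 166.1  15. ]
screwBL [339.9 -21.6  15. ]
screwBR [ 380.7 -101.2   15. ]
lamp [475.9   2.3 115. ]
wipes [631.  -70.8  45. ]
oil [528.8 -65.1  50. ]
jar [719.5  -9.4  50. ]
box [496.2 146.2  32. ]
obj [416.4  86.2  45. ]
```

View pics/c1.png

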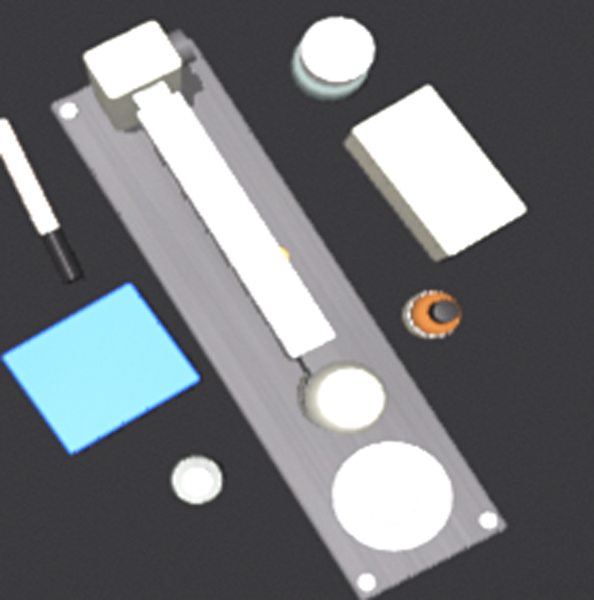

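```bash
python3 - <<'E'
from h import *
from bench import robot
robot.move_ptp([561.7,46.8,190],[np.pi,0,.491])
d=robot.get_image("wrist"); pickle.dump(d,open("w1.pkl","wb")); cv2.imwrite("pics/w1.png",d["img"])
print(robot.current_t(),robot.current_qpos(),robot.current_tcp_pos(),robot.current_contact_force(),d["eye"])
o=np.array([561.7,46.8]);x=np.array([-.882,-.471]);y=np.array([.471,-.882])
print("tip",proj(d,[*(o+19.5*y),85]),"axis top",proj(d,[*o,99]),"sleeve end", proj(d,[*(o+62*x),99]))
E
```

```text
2.2417 [-1.13089501e-01  3.03110848e-01  1.54572169e+00  2.59921820e-04
  1.29269135e+00  9.64838639e-01] [561.54387595  47.82776417 190.09714353] [ 0.38216121 -0.67043687  0.27579119] [628.29723862  83.78039483 355.68492682]
tip [306.30682408 210.14938062] axis top [283.68273955 214.75317876] sleeve end [283.49793998 283.06546387]
```

View pics/w1.png

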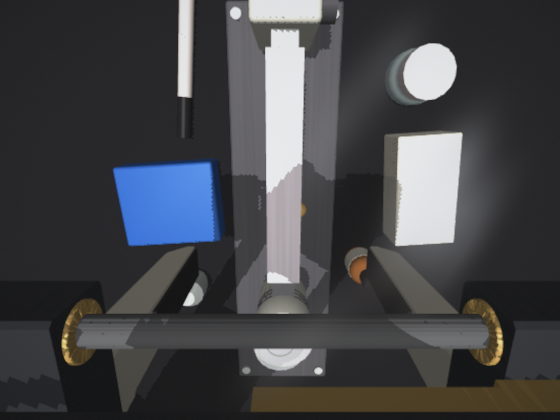

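```bash
python3 - <<'E'
from h import *
from bench import robot
robot.move_gripper(.7)
robot.move_linear([561.7,46.8,66],speed=120,f_stop=8)
print(robot.current_t(),robot.current_tcp_pos(),robot.current_contact_force())
robot.move_gripper(0)
robot.sleep(.2)
d=robot.get_image("wrist"); cv2.imwrite("pics/w2.png",d["img"])
f=robot.current_contact_force(); M=np.array([[-.882,-.471,0],[.471,-.882,0],[0,0,1]])
print(robot.current_t(),robot.current_gripper_width()*93,robot.current_tcp_pos(),f,"stand",M@f,robot.current_ft_torque())
E
```

```text
4.0917 [562.37554131  46.71734576  66.77775154] [-0.59464095 -0.10051396  0.30623365]
5.025 27.513852653665243 [561.94622238  46.6704007   66.20964291] [-0.03930384 -2.12447028  2.57358216] stand [1.03529149 1.85527068 2.57358216] [-0.23228073  0.12987763 -0.11448758]
```

View pics/w2.png

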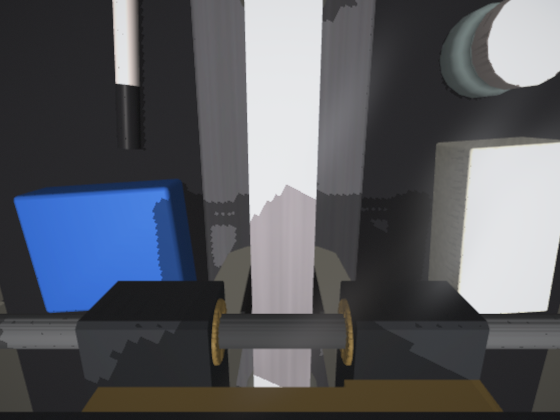

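```bash
cat > s.py <<'E'
from h import *
from bench import robot
M=np.array([[-.882,-.471,0],[.471,-.882,0],[0,0,1]]); o=np.array([561.7,46.8,66])
def st(tag):
    p=robot.current_tcp_pos(); f=robot.current_contact_force()
    print(tag,round(robot.current_t(),2),"stand pos",(M@(p-o)).round(2),"F",(M@f).round(2),"w",round(robot.current_gripper_width()*93,2),flush=True)
def to(x,speed,fs):
    r=robot.move_linear(list(o+x*M[0]),speed=speed,f_stop=fs); st(f"to {x} hit={r}"); return r
E
python3 - <<'E'
from s import *
st("start")
if not to(9,10,21):
    robot.sleep(.1); st("rest")
    if not to(33,25,12):
        robot.sleep(.1); st("rest")
        to(58,9,8)
robot.sleep(.2); st("end")
E
```

```text
start 5.03 stand pos [-0.16  0.23  0.21] F [1.04 1.86 2.57] w 27.51
to 9 hit=False 6.08 stand pos [8.07 0.21 0.22] F [-5.35  1.44  1.22] w 28.01
rest 6.17 stand pos [8.08 0.23 0.22] F [-5.07  1.16  0.75] w 28.03
to 33 hit=False 7.28 stand pos [32.73  0.14  0.23] F [-3.58  2.19  3.  ] w 27.66
rest 7.38 stand pos [32.7   0.16  0.27] F [-4.2   1.32  3.58] w 27.54
to 58 hit=True 9.68 stand pos [5.443e+01 5.000e-02 2.200e-01] F [-1.58  0.17  1.66] w 27.94
end 9.88 stand pos [5.421e+01 5.000e-02 2.400e-01] F [-0.31 -1.29  0.08] w 28.02
```

```bash
python3 - <<'E'
from s import *
to(56.5,8,7); 
robot.move_gripper(.7)
robot.move_linear(list(o+54*M[0]+[0,0,110]),speed=200)
robot.move_linear(list(o+[0,0,110]),speed=200)
st("above")
d=robot.get_image("wrist"); pickle.dump(d,open("w3.pkl","wb"))
cv2.imwrite("pics/w3.png",cv2.resize(d["img"][140:320,180:420],None,fx=3,fy=3,interpolation=cv2.INTER_CUBIC))
for X in (36,45,54): print(X,proj(d,o*[1,1,0]+(62+X)*M[0]+[0,0,99]), proj(d,o*[1,1,0]+(100+X)*M[0]+[0,0,115]),proj(d,o*[1,1,0]+(X-125)*M[0]+[0,0,99]))
E
```

```text
to 56.5 hit=True 10.3 stand pos [54.25  0.09  0.23] F [-1.82  1.25  3.88] w 27.94
above 12.2 stand pos [  0.73  -0.75 107.87] F [-1.01 -1.26  0.12] w 65.16
36 [283.69782866 329.96628708] [283.74455523 381.21150259] [283.70768447  97.74973817]
45 [283.69744356 339.03978516] [283.74375166 390.00410354] [283.70711135 111.2532952 ]
54 [283.69706505 347.95785194] [283.74296212 398.64328572] [283.70655017 124.47545406]
```

View pics/w3.png

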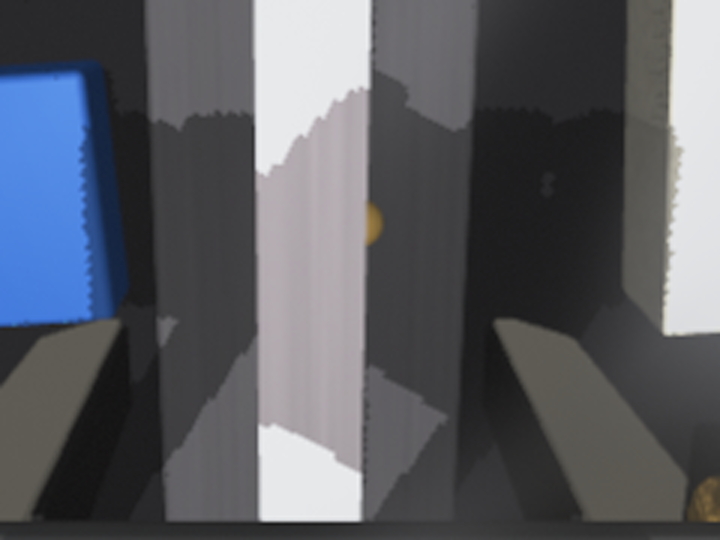

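```bash
python3 - <<'E'
from s import *
robot.move_linear(list(o),speed=120,f_stop=8); st("down")
robot.move_gripper(0); robot.sleep(.2); st("pinched")
if robot.current_gripper_width()*93<29 and not to(9,10,21):
    robot.sleep(.1); st("rest")
    if not to(16,15,12):
        robot.sleep(.1); st("rest")
        if to(43,9,8):
            robot.sleep(.2); st("end"); to(robot_x:=float((M@(robot.current_tcp_pos()-o))[0])+2,8,7)
robot.sleep(.1); st("end")
E
```

```text
down 13.32 stand pos [-0.48  0.39  0.8 ] F [-0.15 -0.23  0.75] w 65.19
pinched 14.2 stand pos [-0.22  0.27  0.26] F [0.49 1.39 2.4 ] w 28.04
to 9 hit=False 15.25 stand pos [8.47 0.2  0.24] F [-4.97  1.55  1.56] w 27.37
rest 15.35 stand pos [8.49 0.22 0.27] F [-5.31  1.76  2.03] w 27.45
to 16 hit=False 15.97 stand pos [15.92  0.17  0.24] F [-2.91  2.13  4.84] w 27.73
rest 16.07 stand pos [15.93  0.22  0.25] F [-2.1   2.04  5.12] w 27.73
to 43 hit=True 17.88 stand pos [34.59  0.11  0.23] F [4.86 0.75 5.56] w 27.53
end 18.07 stand pos [34.81  0.1   0.2 ] F [4.53 0.08 6.09] w 28.0
to 36.805198955748736 hit=True 18.55 stand pos [35.58  0.16  0.25] F [0.89 0.33 4.25] w 27.62
end 18.65 stand pos [35.55  0.16  0.25] F [ 2.8  -0.69  3.47] w 27.95
```

```bash
python3 - <<'E'
from s import *
robot.move_gripper(.7)
robot.move_linear(list(o+35*M[0]+[0,0,110]),speed=200)
robot.move_linear(list(o+[0,0,110]),speed=200)
d=robot.get_image("wrist"); a=cv2.resize(d["img"][140:320,180:420],None,fx=1.6,fy=1.6,interpolation=cv2.INTER_CUBIC)
robot.move_ptp([300,420,260],[np.pi,0,.491]); st("away")
t=robot.get_image("top"); pickle.dump(t,open("t2.pkl","wb"))
b=cv2.resize(t["img"][100:350,220:440],None,fx=1.8,fy=1.8,interpolation=cv2.INTER_CUBIC)
h=max(len(a),len(b)); c=np.zeros((h,a.shape[1]+b.shape[1],3),np.uint8); c[:len(a),:a.shape[1]]=a; c[:len(b),a.shape[1]:]=b
cv2.imwrite("pics/f.png",c); print(a.shape,b.shape)
for X in (74,82,89,92): print(X,[((proj(t,o*[1,1,0]+(62+X)*M[0]+s*14*M[1]+[0,0,99])-[220,100])*1.8+[a.shape[1],0]).round(1) for s in (-1,1)])
E
```

```text
away 22.19 stand pos [  54.66 -451.58  193.75] F [-0.13  0.26  0.05] w 64.99
(288, 384, 3) (450, 396, 3)
74 [array([621.7, 342.2]), array([649.7, 326.2])]
82 [array([626.4, 350.4]), array([654.4, 334.3])]
89 [array([630.5, 357.5]), array([658.5, 341.5])]
92 [array([632.2, 360.6]), array([660.3, 344.6])]
```

View pics/f.png

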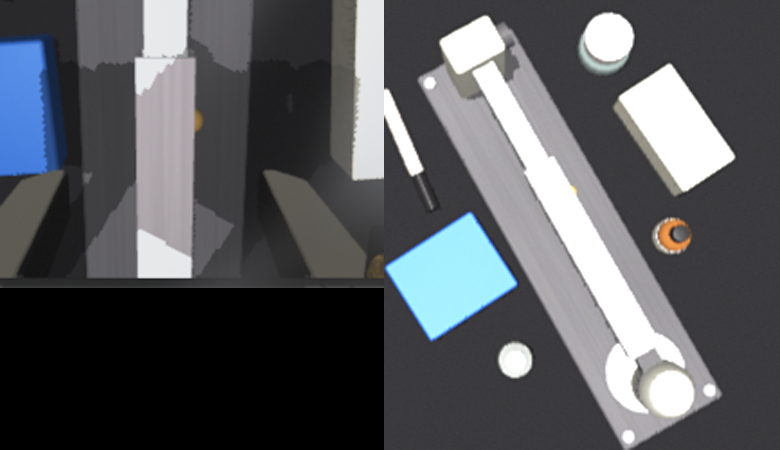

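```bash
python3 -c "
from bench import robot
robot.hand_in(); print(robot.current_t())"
```

```text
the job is handed in; nothing more can be done
the job is handed in; nothing more can be done
```

The lamp is drawn out to its last hole and stands over the specimen stage. I handed the job in at about 22 s of the 48 s allowed.

- **First slide:** I pinched the sleeve across the button (jaws stopped at about 28 mm, so flush) and drew it out until I felt the middle hole at about 54 mm. A gentle nudge met a stop straight away, and the wrist picture showed the button standing proud.
- **Second slide:** I regripped at the button and drew the sleeve out another 35 mm or so, to about 89 mm in total, within the 74–92 mm given for the last hole. The stop first tripped at 34.6 mm, and a nudge settled it at 35.6 mm, which fits the play in the hole.
- **Last checks:** After I let go and moved away, the pictures showed the button proud, the sleeve end where 89 mm puts it, and the lamp over the stage. The bottle, jar, slide box, objective, marker and lens wipes looked unmoved. The lamp hides the dish from above, so I could not check that one by eye.
- **Forces:** The pull was not logged continuously. The stop was set at 21 N (change in tool force) for drawing off the button, and neither draw-off tripped it. The search for each hole used 7–8 N stops. That 21 N counts sleeve friction (about 2.5 N), so the 20 N limit on the button was probably kept but was not measured directly.

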